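Mark the drill spot with the spring-loaded punch

TASK

Take the red-capped spring punch out of the instrument rack, stand its tip upright in the orange drill guide on the bone block and press it slowly straight down until you feel its spring snap, then stop at once: do not drive it on hard into the bone. Put the punch back in the rack hole it came from, fully down, and let go; do not fire it anywhere else and leave the other things where they are.

Things in the scene. Friction and masses are not known exactly. Their poses are not given: they have to be found in the camera images.
- punch_grip (a point): Middle of the grip of the spring punch: round silver pen, 16 mm wide, red cap, 139 mm long, 0.15 to 0.25 kg, hanging tip down in a rack hole. On the axis, 34 mm above the flange's underside; bare grip from 29 mm below to 28 mm above it, cap (19 mm wide) on to 38 mm above. z points to the cap.
- punch_flange (a point): Centre of the underside of the punch's flange (26 mm wide, 5 mm thick), which rests on the rack's top. Below it the punch is 16 mm wide for 12 mm, then a nose tapers to 9 mm wide 26 mm below it, then the thin tip.
- punch_tip (a point): End of the dark tip (5 mm wide), on the axis, 101.5 mm below punch_grip, 41 mm out of the nose. Pressed, its resistance grows by 2 N per mm to 12 to 14 N after some 5.5 mm; then the hidden spring snaps and the resistance suddenly falls to about 5 N. Some 2 to 3 mm of further pressing and its brass collar strikes the nose: the force shoots up. It springs out again when lifted.
- punch_ram_mark (a point): Point on the ram hidden inside the punch, 22 mm below punch_grip. It jumps 3 to 6 mm up towards punch_grip when the spring snaps and goes back when the tip is unloaded. It cannot be seen from outside.
- guide_top (a point): Centre of the mouth of the orange drill guide, a ring 22 mm wide, 11 mm bore, 10 mm high, on the bone block; mouth 50 mm above the table; z up. The bone at the bottom of the bore lies at an unknown depth, 11 to 29 mm below the mouth, different every time: feel for it. Grey and black guides like it stand on the block's other holes.
- bone_block: Cream training bone block (50 x 130 x 30 mm) with a steel bone plate, fixed on a black base 100 x 170 mm; its top is 40 mm above the table. Origin: centre of the base's underside; y along the block. Holes at y = -40, 0 and 40 mm, any of which may carry the orange guide. More than 20 N from the punch spoils it.
- rack: Black instrument rack, 60 x 210 mm, top 80 mm above the table, fixed. Origin: centre of its underside; y along its row of three square holes (19 mm wide, through a 12 mm top plate) at y = -65, 0 and 65 mm. The punch and two other instruments hang in them in any order.
- driver_mid (a point): Blue instrument (24 mm wide, standing 40 mm above the rack's top) in another rack hole; leave alone. Point on its axis 20 mm above the rack's top.
- reamer_mid (a point): Steel instrument (24 mm wide, standing 36 mm above the rack's top) in another rack hole; leave alone. Point on its axis 18 mm above the rack's top.
- screw_jar_mid (a point): White jar with an orange lid, 44 mm wide, 55 mm high; leave alone. Point half-way up.
- dish_mid (a point): Round steel dish with a lid and lid knob, 80 mm wide, 42 mm high; leave alone. Point half-way up on its axis.
- bone_file_mid (a point): Flat steel file lying on the table, 135 x 18 x 8 mm; leave alone. Point near its middle, half-way up.
There are look-alikes about, which are no part of the job. Leave any green look-alike of the part that bears punch_grip alone.

How it is judged:
By the outcome, as a careful person would: the job done as asked, in the order asked, and still so for the second after the job is handed in, with the robot touching nothing.
It also fails if it takes over 61 s, if anything falls off the work surface, if the arm or the gripper's body presses on something with over 40 N, if the wrist force passes 120 N, or if a joint passes its speed limit or range.

ROBOT

A 7-joint arm with a two-finger parallel gripper is mounted at the origin on the work surface. World frame = base frame: x ahead of the robot, y to its left, z up, the work surface at z = 0. Lengths are in m, angles in rad, forces in N, time in s.
With the tool pointing down it reaches from about 0.4 to 0.75 m from the base axis. Payload 19.5 kg.
Tool frame: the origin (TCP) lies between the finger pads; the fingertips stand 25 mm ahead of it and the grasp point (between the pads) lies 6 mm ahead of it (env.tcp_to_tips is the distance from the TCP to the fingertips, in m); z points along the fingers, y is the direction in which the jaws open and shut (so a half turn about z gives the same grasp; the last joint's range is limited). The gripper opens to 85 mm and grips with 20 to 120 N. Pads are 22 mm wide; open, the fingers measure 114 mm over their backs; the gripper's body (76 mm by 85 mm) begins 54 mm behind the grasp point. The pads swing forward as they close: fully open they stand 13 mm farther back than shut.
Start: joints at [1.186, 0.707, -0.028, 1.485, 0.022, 0.951, -0.075], TCP at [0.193, -0.542, 0.256] pointing down, gripper open.
Joint ranges: [-2.71, 2.71], [-0.32, 2.16], [-1.57, 1.52], [0, 2.45], [-1.46, 4.6], [0, 2.02], [-2.83, 2.83]. Speed limits (rad/s): [1.89, 1.89, 2.57, 2.57, 3.01, 3.01, 3.01].

INTERFACE

Orientations are given as a rotation vector (axis times angle).
In Python, from bench import env gives the robot as it stands.
- The arm moves only by the tool step_arm, never from a script. Its arguments are lists of equal length, an entry for each row: "dp": the shift along the tool's x, y, z in mm, a list of three; "rot": the turn, a rotation vector about the tool's x, y, z in degrees, a list of three. A call has 1 to 10 rows; each row is the pose to reach, as a shift and turn from the pose commanded when the call began, along the tool's axes at that moment; what a row does not reach only later rows make up. A row lasts 1/8 s, in which the tool goes at most 62.5 mm and 10.7 degrees, less where a joint would pass 70% of its speed; a pose out of reach is approached as far as the arm can. A call with a gripper value outside its range is refused whole. "hand" is the closure, from 0 (fully open) to 1 (shut), set as the call begins (left out, the last holds). The fingers move at their own pace and stop on an object; the grip force is fixed at half the most. Time passes only in rows, so rows that repeat a pose let the fingers close. It gives the time, the measured TCP pose, the force and the opening at its end, in the units of the state.
- env.state(): the state, without advancing time (a new reading comes with each control period).
- env.camera(name): name is "scene" or "top" or "wrist"; returns the picture (384x512x3 uint8, red, green, blue); there is no depth.
- env.camera_model(name): a dict with "fx", "fy", "cx", "cy" (pixels), "pose" (4x4, takes a point from camera to world coordinates). Camera axes: x right, y down, z forward; pixel columns grow to the right and rows downward; lengths in m; the calibration is good to about 2 mm. The wrist camera is an equidistant fisheye: a pixel r from the principal point sees the ray r / f radians off the axis. A picture is of the moment at which its call begins: read the wrist's pose just before it. camera_model takes no time and is no camera call; for the wrist camera it gives the pose at the moment of the call.
- env.hand_in(): hands the job in, once; it reports no verdict.
The state is a dict: "time_s": time; "joint_pos": joint angles; "joint_velocities": joint speeds; "tau": joint torques, N m; "tool_pos": TCP position; "tool_rot": TCP orientation; "ft_force": force on the tool from outside, world axes, zero at the start; "ft_torque": the same for the moment, N m; "gripper_width": opening from 0.0 (shut) to 1.0 (fully open).
Only numpy, scipy, OpenCV 4.12 (cv2) and the standard library are available. Lean on these libraries where they do the work, as an engineer would, in place of code of your own. Each camera call takes 0.05 s, during which the arm holds its last target. There are 200 camera calls.

## Working session

There is one attempt and no reset: what is moved stays moved. The work goes in short steps, Python scripts to look and compute and a tool call to move; the robot and the scene stay as the last step left them, time stands still between calls to the robot, and variables do not carry over. Pictures are saved under pics/ and viewed, about 8 in all and at most 12, crops included, and the job is handed in when it is done.

Besides the shell and the picture viewer there is one more tool, called after ">>>" in YAML: its name, and indented under it one key for each argument. step_arm: Moves the arm, as the interface text tells. Its arguments: {"type":"object","properties":{"dp":{"type":"array","items":{"type":"array","items":{"type":"number"}}},"rot":{"type":"array","items":{"type":"array","items":{"type":"number"}}},"hand":{"type":"number"}},"required":["dp","rot"]}

```bash
mkdir -p pics
cat > h.py <<'E'
import numpy as np, cv2
from bench import env
from scipy.spatial.transform import Rotation as R
def snap(n,f):
    m=env.camera_model(n); im=env.camera(n); cv2.imwrite(f'pics/{f}.png',im[:,:,::-1]); return im,m
def ray(m,u,v,fish=False):
    x,y=(u-m['cx'])/m['fx'],(v-m['cy'])/m['fy']
    if fish:
        r=np.hypot(x,y); d=np.array([x/r*np.sin(r),y/r*np.sin(r),np.cos(r)]) if r>1e-9 else np.array([0,0,1.])
    else: d=np.array([x,y,1.])
    P=np.array(m['pose']); return P[:3,3],P[:3,:3]@d
def onz(m,u,v,z,fish=False):
    o,d=ray(m,u,v,fish); return o+d*(z-o[2])/d[2]
def proj(m,p):
    P=np.array(m['pose']); q=P[:3,:3].T@(np.array(p)-P[:3,3]); return m['cx']+m['fx']*q[0]/q[2], m['cy']+m['fy']*q[1]/q[2]
E
python3 - <<'E'
from h import *
a,m=snap('scene','s0'); b,t=snap('top','t0')
cv2.imwrite('pics/both.png',cv2.resize(np.hstack([a,b]),(800,300))[:,:,::-1])
print(np.round(t['pose'],3),np.round(m['pose'],3),t['fx'],m['fx']); s=env.state(); print(s['tool_pos'],s['tool_rot'],s['time_s'],s['ft_force'])
print(R.from_rotvec(s['tool_rot']).as_matrix().round(3))
E
```

```text
[[-0.007 -0.993  0.117  0.421]
 [-1.     0.01   0.026 -0.054]
 [-0.027 -0.116 -0.993  1.235]
 [ 0.     0.     0.     1.   ]] [[ 0.388  0.504 -0.772  1.301]
 [ 0.922 -0.22   0.319 -0.356]
 [-0.009 -0.835 -0.55   0.66 ]
 [ 0.     0.     0.     1.   ]] 400.61866583790925 404.8696419695702
[ 0.19319061 -0.54135614  0.25590297] [-3.09465873e+00 -5.35697188e-01  3.10160889e-04] 0.1 [ 0.19484478 -0.61104735 -0.29660563]
[[ 0.942  0.336 -0.   ]
 [ 0.336 -0.942  0.001]
 [-0.    -0.001 -1.   ]]
```

View pics/t0.png

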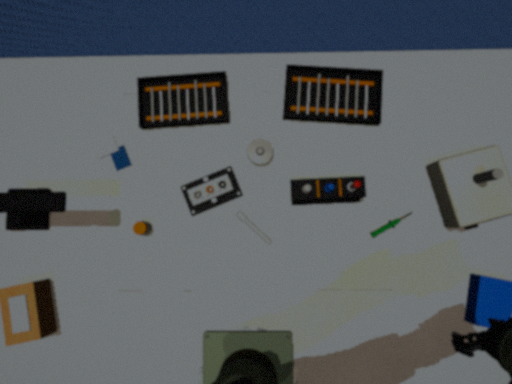

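View pics/s0.png

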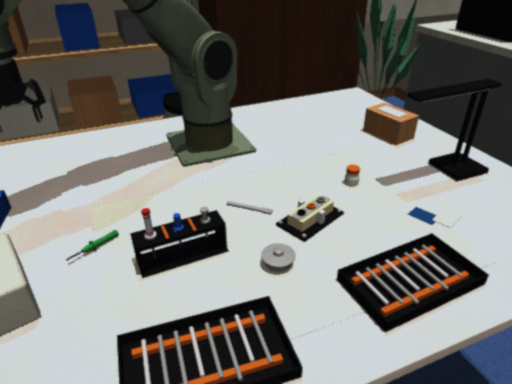

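The top view shows the rack around (328,190) with the red cap near (357,184), and the bone block around (211,190) with the orange guide near the middle. In the scene view the cap is at (146,211).

Run:
```python
from h import *
t=env.camera_model('top');m=env.camera_model('scene')
b=cv2.imread('pics/t0.png');a=cv2.imread('pics/s0.png')
def blobs(im,lo,hi,box):
    h=cv2.cvtColor(im,cv2.COLOR_BGR2HSV); k=cv2.inRange(h,lo,hi)
    if lo[0]==0 and hi[0]<8: k|=cv2.inRange(h,(172,lo[1],lo[2]),(180,255,255))
    x0,y0,x1,y1=box; q=np.zeros_like(k); q[y0:y1,x0:x1]=k[y0:y1,x0:x1]
    n,_,st,c=cv2.connectedComponentsWithStats(q); return [(c[i].round(1),st[i]) for i in range(1,n) if st[i,4]>3]
rt=blobs(b,(0,120,60),(6,255,255),(340,170,375,200)); rs=blobs(a,(0,120,60),(6,255,255),(130,200,160,225))
ot=blobs(b,(5,110,60),(22,255,255),(195,180,225,200)); os_=blobs(a,(5,110,60),(22,255,255),(285,190,340,230))
print(rt,rs,ot,os_,sep='\n')
print('cap',onz(t,*rt[0][0],.150),onz(m,*rs[0][0],.147))
for o in ot: print('guide top',onz(t,*o[0],.05))
for o in os_: print('guide sc',onz(m,*o[0],.047))
# rack/ block orientation
for nm,box,z in(('rack',(285,170,375,210),.08),('block',(175,160,250,220),.015)):
    x0,y0,x1,y1=box; k=cv2.inRange(b[y0:y1,x0:x1],(0,0,0),(60,60,60)); p=np.argwhere(k)[:,::-1]+[x0,y0]
    r=cv2.minAreaRect(p.astype(np.float32)); c=[onz(t,*q,z) for q in cv2.boxPoints(r)]
    print(nm,r,np.round(c,3).tolist())
c=np.hstack([cv2.resize(b[160:220,170:250],None,fx=5,fy=5,interpolation=2),cv2.resize(b[160:220,290:370],None,fx=5,fy=5,interpolation=2)]); cv2.imwrite('pics/c1.png',c)
```

```text
[(array([356.5, 183.6]), array([353, 180,   8,   8,  51], dtype=int32))]
[(array([145.2, 211.4]), array([142, 208,   7,   8,  45], dtype=int32))]
[(array([209.1, 188.8]), array([207, 186,   6,   7,  21], dtype=int32))]
[(array([311. , 205.4]), array([308, 203,   8,   6,  40], dtype=int32))]
cap [ 0.55161635 -0.30394053  0.15      ] [ 0.55002897 -0.30581712  0.147     ]
guide top [0.55262286 0.11083329 0.05      ]
guide sc [0.55126923 0.11003245 0.047     ]
rack ((327.8564453125, 190.41366577148438), (25.01946258544922, 73.87362670898438), 87.33700561523438) [[0.574, -0.13, 0.08], [0.581, -0.343, 0.08], [0.509, -0.343, 0.08], [0.501, -0.132, 0.08]]
block ((211.2559051513672, 190.67352294921875), (31.006940841674805, 53.95344924926758), 67.83365631103516) [[0.565, 0.204, 0.015], [0.626, 0.05, 0.015], [0.537, 0.014, 0.015], [0.476, 0.167, 0.015]]
```

View pics/c1.png

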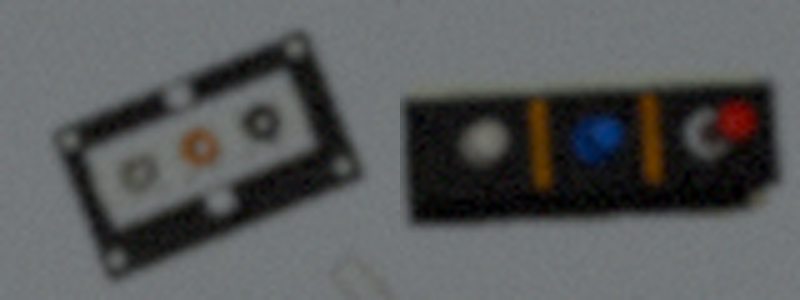

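The orange guide is the middle one, at crop (200,147). The punch sits at the right end of the rack and its cap looks slightly offset from its flange, which is mostly perspective. I'll move above the punch with the jaws perpendicular to the rack row.

>>> step_arm:
  dp:
    - [417, -102, -40]
    - [417, -102, -40]
    - [417, -102, -40]
    - [417, -102, -40]
    - [417, -102, -40]
    - [417, -102, -40]
    - [417, -102, -40]
    - [417, -102, -40]
    - [417, -102, -40]
    - [417, -102, -40]
  rot:
    - [0, 0, -72]
    - [0, 0, -72]
    - [0, 0, -72]
    - [0, 0, -72]
    - [0, 0, -72]
    - [0, 0, -72]
    - [0, 0, -72]
    - [0, 0, -72]
    - [0, 0, -72]
    - [0, 0, -72]
  hand: 0

```text
time_s: 1.35
tool_pos: [0.5509, -0.3063, 0.2963]
tool_rot: [-2.192, -2.251, 0.001]
ft_force: [-0.1, -0.1, -0.4]
gripper_width: 1.0
```

Run:
```python
from h import *
w,m=snap('wrist','w1'); s=env.state(); print(s['tool_pos'],R.from_rotvec(s['tool_rot']).as_matrix().round(3),s['time_s'],s['joint_pos'],s['ft_force'])
print(np.round(m['pose'],3),m['fx'],m['cx'],m['cy'])
t=env.camera_model('top'); print(onz(t,351.7,186.3,.085))
```

```text
[ 0.55098645 -0.30620368  0.29636771] [[-0.027  1.    -0.   ]
 [ 1.     0.027 -0.   ]
 [-0.    -0.    -1.   ]] 1.4 [ 0.60075165  0.77642706 -0.34055694  1.18318032  0.25209809  1.2221515
  0.29208226] [-0.54078283  0.24140448 -0.38554541]
[[ 1.     0.026  0.006  0.549]
 [ 0.027 -0.964 -0.263 -0.24 ]
 [-0.001  0.263 -0.965  0.414]
 [ 0.     0.     0.     1.   ]] 297.3186396354542 256.0276708786349 190.92146799975777
[ 0.55178847 -0.30492564  0.085     ]
```

View pics/w1.png

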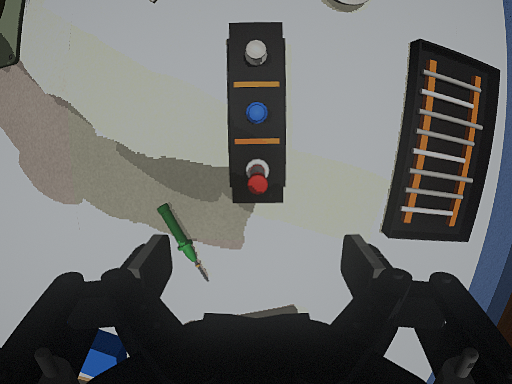

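The wrist view shows the cap at (258,184) and the flange at (257,170), with the rack vertical in the image, so the jaws are perpendicular to the row.

Run:
```python
from h import *
m=env.camera_model('wrist'); b=cv2.imread('pics/w1.png'); h=cv2.cvtColor(b,cv2.COLOR_BGR2HSV)
k=cv2.inRange(h,(0,120,60),(6,255,255))|cv2.inRange(h,(172,120,60),(180,255,255)); k[:160]=0;k[205:]=0;k[:,:235]=0;k[:,285:]=0
p=np.argwhere(k)[:,::-1].astype(np.float32); (c,r)=cv2.minEnclosingCircle(p); print(c,r,len(p),p.mean(0))
print('cap',onz(m,*c,.149,True),onz(m,*p.mean(0),.149,True))
print('fl',onz(m,257.5,171,.085,True))
for q in((230,24),(282,23),(284,202),(234,202)): print(onz(m,*q,.08,True).round(4))
c=b[10:210,215:300]; cv2.imwrite('pics/w1c.png',cv2.resize(c[130:],None,fx=7,fy=7,interpolation=2))
```

```text
(256.6538391113281, 179.03846740722656) 14.431833267211914 347 [257.32565 182.75505]
cap [ 0.55103856 -0.30072004  0.149     ] [ 0.55175137 -0.30420279  0.149     ]
fl [ 0.55224468 -0.30608185  0.085     ]
[ 0.517  -0.1384  0.08  ]
[ 0.575  -0.1356  0.08  ]
[ 0.5846 -0.3434  0.08  ]
[ 0.5256 -0.345   0.08  ]
```

View pics/w1c.png

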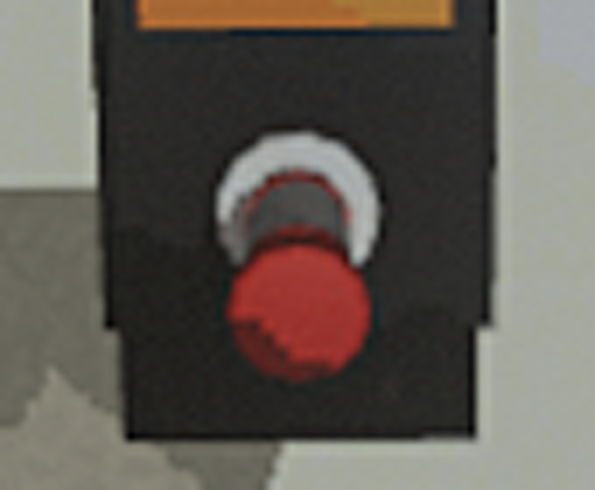

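>>> step_arm:
  dp:
    - [0.7, 1.5, 45]
    - [0.7, 1.5, 90]
    - [0.7, 1.5, 130]
    - [0.7, 1.5, 160]
    - [0.7, 1.5, 177]
    - [0.7, 1.5, 177]
    - [0.7, 1.5, 177]
  rot:
    - [0, 0, 0]
    - [0, 0, 0]
    - [0, 0, 0]
    - [0, 0, 0]
    - [0, 0, 0]
    - [0, 0, 0]
    - [0, 0, 0]

```text
time_s: 2.28
tool_pos: [0.5536, -0.3049, 0.1205]
tool_rot: [2.189, 2.251, 0.001]
ft_force: [-0.2, -0.3, 0.1]
gripper_width: 1.001
```

>>> step_arm:
  dp:
    - [0, 0, 0]
    - [0, 0, 0]
    - [0, 0, 0]
    - [0, 0, 0]
    - [0, 0, 0]
    - [0, 0, 0]
    - [0, 0, 0]
    - [0, 0, 0]
  rot:
    - [0, 0, 0]
    - [0, 0, 0]
    - [0, 0, 0]
    - [0, 0, 0]
    - [0, 0, 0]
    - [0, 0, 0]
    - [0, 0, 0]
    - [0, 0, 0]
  hand: 1

```text
time_s: 3.28
tool_pos: [0.5532, -0.3046, 0.1194]
tool_rot: [2.189, 2.253, 0.0]
ft_force: [-1.6, 0.4, 4.2]
gripper_width: 0.171
```

>>> step_arm:
  dp:
    - [0, 0, -5]
    - [0, 0, -20]
    - [0, 0, -40]
    - [0, 0, -65]
    - [0, 0, -90]
    - [0, 0, -115]
    - [0, 0, -135]
    - [0, 0, -140]
    - [0, 0, -140]
    - [0, 0, -140]
  rot:
    - [0, 0, 0]
    - [0, 0, 0]
    - [0, 0, 0]
    - [0, 0, 0]
    - [0, 0, 0]
    - [0, 0, 0]
    - [0, 0, 0]
    - [0, 0, 0]
    - [0, 0, 0]
    - [0, 0, 0]

```text
time_s: 4.53
tool_pos: [0.553, -0.3045, 0.2586]
tool_rot: [-2.189, -2.252, 0.0]
ft_force: [0.7, -0.8, -3.1]
gripper_width: 0.171
```

Run:
```python
from h import *
s=env.state(); a,m=snap('scene','s2'); b,t=snap('top','t2')
print(s['tool_pos'],s['ft_force'],s['gripper_width'],s['joint_pos'][[0,6]] if hasattr(s['joint_pos'],'shape') else s['joint_pos'])
p=np.array(s['tool_pos']); tip=p+[0,0,-.1075]; u=proj(m,tip); print('pred tip',u,'cap',proj(m,p+[0,0,.03]),'guide',proj(m,(.552,.110,.05)))
x,y=int(u[0]),int(u[1]); c=a[y-75:y+15,x-50:x+50]; g=a[185:240,270:350]
c=cv2.resize(c,(500,450),interpolation=2); 
t_=cv2.resize(b[170:210,190:230],(280,280),interpolation=2); o=np.zeros((450,780,3),np.uint8); o[:,:500]=c; o[:280,500:]=t_
cv2.imwrite('pics/c2.png',o[:,:,::-1])
```

```text
[ 0.55299167 -0.30446159  0.25857194] [ 0.70057221 -0.75244981 -3.07380259] 0.1712868510283023 [0.59815108 0.27438359]
pred tip (np.float64(145.7735744885747), np.float64(210.46093683330116)) cap (np.float64(134.65906718778734), np.float64(153.80528034870702)) guide (np.float64(311.2004888757321), np.float64(204.6129645199589))
```

View pics/c2.png

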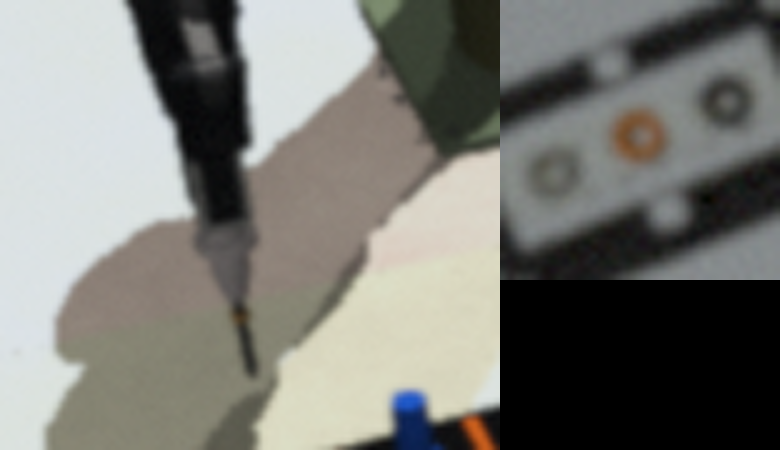

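The tip appears at scene (145.6,210.2), against a prediction of (145.8,210.5), so the punch hangs straight. The guide is at about top (209.8,189.3). I'll fly most of the way and take a closer wrist look.

>>> step_arm:
  dp:
    - [40, 1, 0]
    - [90, 2, 0]
    - [140, 3, 0]
    - [190, 4, 0]
    - [240, 5, 0]
    - [285, 6, 0]
    - [315, 7, 0]
    - [325, 7, 0]
    - [325, 7, 0]
    - [325, 7, 0]
  rot:
    - [0, 0, 0]
    - [0, 0, 0]
    - [0, 0, 0]
    - [0, 0, 0]
    - [0, 0, 0]
    - [0, 0, 0]
    - [0, 0, 0]
    - [0, 0, 0]
    - [0, 0, 0]
    - [0, 0, 0]

```text
time_s: 5.88
tool_pos: [0.5509, 0.0193, 0.2592]
tool_rot: [2.191, 2.251, -0.001]
ft_force: [0.0, 1.0, -1.8]
gripper_width: 0.168
```

Run:
```python
from h import *
w,m=snap('wrist','w3'); s=env.state(); print(s['tool_pos'],s['time_s'],s['joint_pos'],s['ft_force'])
P=np.array(m['pose']); q=P[:3,:3].T@(np.array([.5515,.1095,.05])-P[:3,3]); th=np.arctan2(np.hypot(q[0],q[1]),q[2]); k=th/np.hypot(q[0],q[1])*m['fx']
u,v=m['cx']+q[0]*k,m['cy']+q[1]*k; print('pred',u,v)
h=cv2.cvtColor(w,cv2.COLOR_RGB2HSV); k=cv2.inRange(h,(4,110,60),(22,255,255)); z=np.zeros_like(k); x,y=int(u),int(v); z[y-25:y+25,x-25:x+25]=k[y-25:y+25,x-25:x+25]
n,_,st,c=cv2.connectedComponentsWithStats(z); print(st[1:],c[1:])
cv2.imwrite('pics/c3.png',cv2.resize(w[y-40:y+40,x-50:x+50],None,fx=7,fy=7,interpolation=2)[:,:,::-1]); print(x-50,y-40)
for i in range(1,n): print(onz(m,*c[i],.048,True))
```

```text
[0.55095654 0.01926445 0.25919902] 5.925 [ 0.06498828  0.67684301 -0.30138146  1.56349127  0.23328473  0.93706027
 -0.28554648] [-0.26134143 -0.55512842 -2.47203919]
pred 259.17679970161646 90.28446846995028
[[250  81  20  19 218]] [[259.39908257  90.14220183]]
209 50
[0.55175362 0.10981108 0.048     ]
```

View pics/c3.png

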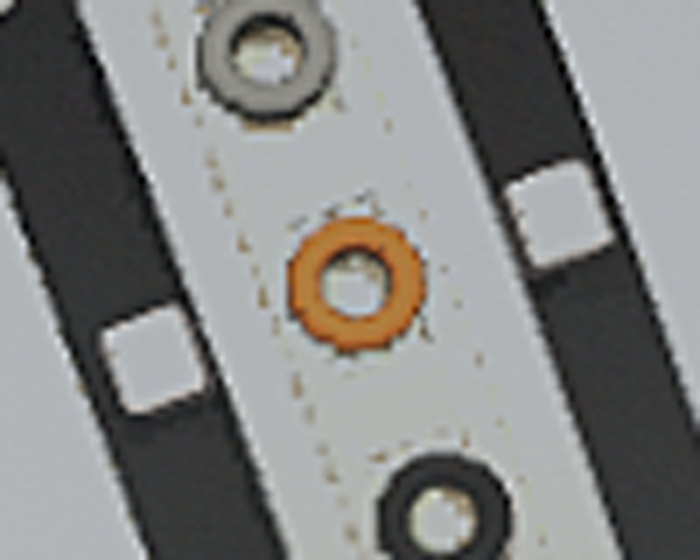

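The orange ring sits at crop (357,283), at world (0.5517, 0.1098), which agrees with the other two views. I'll move over it and come down to about 15 mm above the mouth.

>>> step_arm:
  dp:
    - [40, 1.5, 0]
    - [75, 2.5, 0]
    - [90.5, 3.2, 0]
    - [90.5, 3.2, 20]
    - [90.5, 3.2, 45]
    - [90.5, 3.2, 70]
    - [90.5, 3.2, 84]
    - [90.5, 3.2, 87]
    - [90.5, 3.2, 87]
    - [90.5, 3.2, 87]
  rot:
    - [0, 0, 0]
    - [0, 0, 0]
    - [0, 0, 0]
    - [0, 0, 0]
    - [0, 0, 0]
    - [0, 0, 0]
    - [0, 0, 0]
    - [0, 0, 0]
    - [0, 0, 0]
    - [0, 0, 0]

```text
time_s: 7.18
tool_pos: [0.5518, 0.1111, 0.173]
tool_rot: [2.189, 2.253, 0.001]
ft_force: [-0.2, -0.4, -2.4]
gripper_width: 0.173
```

Run:
```python
from h import *
s=env.state(); a,m=snap('scene','s4'); print(s['tool_pos'],s['ft_force'])
p=np.array(s['tool_pos']); tip=p+[0,0,-.1075]; u=proj(m,tip); print('pred tip',u,'guide',proj(m,(.5517,.1098,.05)),s['time_s'])
x,y=int(u[0]),int(u[1]); print(x-40,y-45)
cv2.imwrite('pics/c4.png',cv2.resize(a[y-45:y+30,x-40:x+40],None,fx=7,fy=7,interpolation=2)[:,:,::-1])
```

```text
[0.55176624 0.11107496 0.17300292] [-0.20642095 -0.37257265 -2.36499489]
pred tip (np.float64(311.9072401685918), np.float64(199.58864280231782)) guide (np.float64(311.07723933814884), np.float64(204.5704187007978)) 7.175
271 154
```

View pics/c4.png

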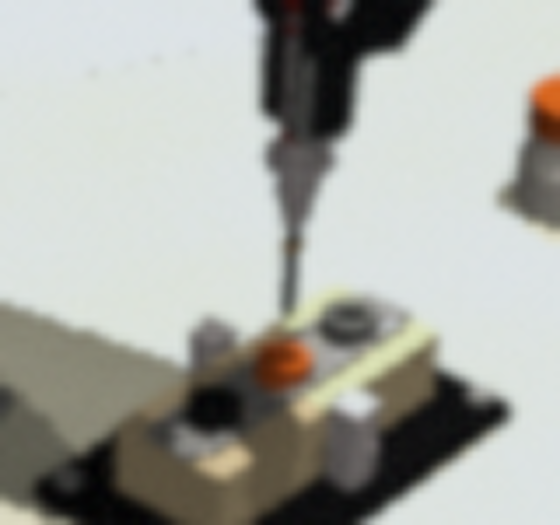

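The tip is at crop (288,312), above the orange mouth at (285,352), so it is aligned to about 1 mm. I'll enter with a −1 mm y correction.

>>> step_arm:
  dp:
    - [-1, 0, 3]
    - [-1, 0, 7]
    - [-1, 0, 11]
    - [-1, 0, 15]
    - [-1, 0, 18]
    - [-1, 0, 20]
    - [-1, 0, 22]
    - [-1, 0, 23.5]
    - [-1, 0, 24]
    - [-1, 0, 24]
  rot:
    - [0, 0, 0]
    - [0, 0, 0]
    - [0, 0, 0]
    - [0, 0, 0]
    - [0, 0, 0]
    - [0, 0, 0]
    - [0, 0, 0]
    - [0, 0, 0]
    - [0, 0, 0]
    - [0, 0, 0]

```text
time_s: 8.48
tool_pos: [0.5515, 0.1101, 0.1483]
tool_rot: [-2.189, -2.253, -0.0]
ft_force: [0.2, -0.3, -2.4]
gripper_width: 0.169
```

>>> step_arm:
  dp:
    - [0, 0, 0.5]
    - [0, 0, 1]
    - [0, 0, 1.5]
    - [0, 0, 2]
    - [0, 0, 2.5]
    - [0, 0, 3]
    - [0, 0, 3.5]
    - [0, 0, 4]
    - [0, 0, 4]
  rot:
    - [0, 0, 0]
    - [0, 0, 0]
    - [0, 0, 0]
    - [0, 0, 0]
    - [0, 0, 0]
    - [0, 0, 0]
    - [0, 0, 0]
    - [0, 0, 0]
    - [0, 0, 0]

```text
time_s: 9.6
tool_pos: [0.5515, 0.1101, 0.1443]
tool_rot: [-2.189, -2.253, 0.0]
ft_force: [0.4, -0.0, -2.6]
gripper_width: 0.173
```

>>> step_arm:
  dp:
    - [0, 0, 0.5]
    - [0, 0, 1]
    - [0, 0, 1.5]
    - [0, 0, 2]
    - [0, 0, 2.5]
    - [0, 0, 3]
    - [0, 0, 3.5]
    - [0, 0, 4]
    - [0, 0, 4]
  rot:
    - [0, 0, 0]
    - [0, 0, 0]
    - [0, 0, 0]
    - [0, 0, 0]
    - [0, 0, 0]
    - [0, 0, 0]
    - [0, 0, 0]
    - [0, 0, 0]
    - [0, 0, 0]

```text
time_s: 10.72
tool_pos: [0.5516, 0.1101, 0.1404]
tool_rot: [-2.189, -2.253, -0.0]
ft_force: [-1.1, 0.3, 0.9]
gripper_width: 0.17
```

>>> step_arm:
  dp:
    - [0, 0, 0.5]
    - [0, 0, 1]
    - [0, 0, 1.5]
    - [0, 0, 2]
    - [0, 0, 2.5]
    - [0, 0, 2.5]
  rot:
    - [0, 0, 0]
    - [0, 0, 0]
    - [0, 0, 0]
    - [0, 0, 0]
    - [0, 0, 0]
    - [0, 0, 0]

```text
time_s: 11.48
tool_pos: [0.5516, 0.1101, 0.1379]
tool_rot: [2.189, 2.253, 0.001]
ft_force: [-0.6, -0.4, 5.8]
gripper_width: 0.166
```

Net force is about 8.2 N and rises 2 N/mm as expected. From here I use small steps.

>>> step_arm:
  dp:
    - [0, 0, 0.4]
    - [0, 0, 0.8]
    - [0, 0, 1.2]
    - [0, 0, 1.2]
  rot:
    - [0, 0, 0]
    - [0, 0, 0]
    - [0, 0, 0]
    - [0, 0, 0]

```text
time_s: 11.98
tool_pos: [0.5517, 0.1101, 0.1369]
tool_rot: [2.189, 2.253, 0.001]
ft_force: [0.0, -0.5, 7.6]
gripper_width: 0.169
```

>>> step_arm:
  dp:
    - [0, 0, 0.35]
    - [0, 0, 0.7]
    - [0, 0, 0.7]
  rot:
    - [0, 0, 0]
    - [0, 0, 0]
    - [0, 0, 0]

```text
time_s: 12.35
tool_pos: [0.5518, 0.1102, 0.1362]
tool_rot: [2.189, 2.253, 0.001]
ft_force: [-0.4, -0.3, 8.6]
gripper_width: 0.175
```

>>> step_arm:
  dp:
    - [0, 0, 0.3]
    - [0, 0, 0.6]
    - [0, 0, 0.6]
  rot:
    - [0, 0, 0]
    - [0, 0, 0]
    - [0, 0, 0]

```text
time_s: 12.72
tool_pos: [0.5516, 0.1101, 0.1355]
tool_rot: [2.189, 2.253, 0.001]
ft_force: [-0.4, 0.1, 3.8]
gripper_width: 0.17
```

Force dropped from 8.6 to 3.8 N while pressing, so I take that as the snap. One held row to confirm it.

>>> step_arm:
  dp:
    - [0, 0, 0]
  rot:
    - [0, 0, 0]

```text
time_s: 12.85
tool_pos: [0.5515, 0.1101, 0.1353]
tool_rot: [-2.189, -2.253, -0.0]
ft_force: [0.1, -0.4, 1.9]
gripper_width: 0.173
```

The spring has snapped, with a net force of about 4.5 N. I'll lift straight up and head back.

>>> step_arm:
  dp:
    - [0, 0, -3]
    - [0, 0, -8]
    - [0, 0, -15]
    - [0, 0, -30]
    - [0, 0, -50]
    - [0, 0, -75]
    - [0, 0, -100]
    - [0, 0, -120]
    - [0, 0, -125]
    - [0, 0, -125]
  rot:
    - [0, 0, 0]
    - [0, 0, 0]
    - [0, 0, 0]
    - [0, 0, 0]
    - [0, 0, 0]
    - [0, 0, 0]
    - [0, 0, 0]
    - [0, 0, 0]
    - [0, 0, 0]
    - [0, 0, 0]

```text
time_s: 14.1
tool_pos: [0.5514, 0.11, 0.2603]
tool_rot: [-2.189, -2.253, -0.0]
ft_force: [-0.0, 0.3, -2.4]
gripper_width: 0.171
```

Run:
```python
from h import *
s=env.state(); p=np.array(s['tool_pos']); print(p,s['ft_force'],s['time_s'])
Rm=R.from_rotvec(s['tool_rot']).as_matrix(); print(Rm.round(4)); print((Rm.T@(np.array([.5530,-.3046,p[2]])-p)*1000).round(1))
```

```text
[0.55142513 0.11001539 0.26032103] [-0.04364655  0.31045237 -2.44363941] 14.1
[[-2.860e-02  9.996e-01 -0.000e+00]
 [ 9.996e-01  2.860e-02  1.000e-04]
 [ 1.000e-04 -0.000e+00 -1.000e+00]]
[-414.5  -10.3   -0. ]
```

>>> step_arm:
  dp:
    - [-45, -1, 0]
    - [-95, -2.4, 0]
    - [-150, -3.7, 0]
    - [-205, -5.1, 0]
    - [-260, -6.5, 0]
    - [-315, -7.8, 0]
    - [-365, -9, 0]
    - [-400, -10, 0]
    - [-414.5, -10.3, 0]
    - [-414.5, -10.3, 0]
  rot:
    - [0, 0, 0]
    - [0, 0, 0]
    - [0, 0, 0]
    - [0, 0, 0]
    - [0, 0, 0]
    - [0, 0, 0]
    - [0, 0, 0]
    - [0, 0, 0]
    - [0, 0, 0]
    - [0, 0, 0]

```text
time_s: 15.35
tool_pos: [0.5529, -0.3045, 0.2595]
tool_rot: [-2.189, -2.251, 0.0]
ft_force: [-0.2, 1.1, -2.4]
gripper_width: 0.169
```

>>> step_arm:
  dp:
    - [0, 0, 15]
    - [0, 0, 35]
    - [0, 0, 47]
    - [0, 0, 50]
    - [0, 0, 50]
    - [0, 0, 50]
  rot:
    - [0, 0, 0]
    - [0, 0, 0]
    - [0, 0, 0]
    - [0, 0, 0]
    - [0, 0, 0]
    - [0, 0, 0]

```text
time_s: 16.1
tool_pos: [0.5533, -0.3046, 0.2108]
tool_rot: [2.189, 2.252, 0.0]
ft_force: [0.5, 1.1, -2.3]
gripper_width: 0.17
```

Run:
```python
from h import *
s=env.state(); a,m=snap('scene','s5'); p=np.array(s['tool_pos']); print(p,s['ft_force'],s['time_s'])
u=proj(m,p+[0,0,-.1075]); print(u,'hole',proj(m,(.5528,-.3052,.08))); x,y=int(u[0]),int(u[1]); print(x-40,y-50)
cv2.imwrite('pics/c5.png',cv2.resize(a[y-50:y+30,x-40:x+45],None,fx=7,fy=7,interpolation=2)[:,:,::-1])
```

```text
[ 0.5532894  -0.30459126  0.21082851] [ 0.45737877  1.12074402 -2.27144364] 16.1
(np.float64(149.16206024125142), np.float64(227.99818076373606)) hole (np.float64(150.4518927368946), np.float64(236.10080876239863))
109 177
```

View pics/c5.png

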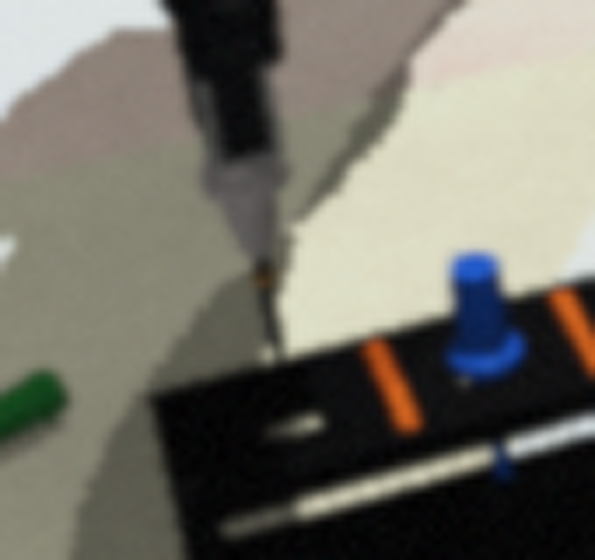

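The tip at crop (278,352) is above the empty hole at about (295,425), as predicted. I'll lower it.

>>> step_arm:
  dp:
    - [0, 0, 10]
    - [0, 0, 22]
    - [0, 0, 34]
    - [0, 0, 44]
    - [0, 0, 52]
    - [0, 0, 58]
    - [0, 0, 63]
    - [0, 0, 67]
    - [0, 0, 70]
    - [0, 0, 70]
  rot:
    - [0, 0, 0]
    - [0, 0, 0]
    - [0, 0, 0]
    - [0, 0, 0]
    - [0, 0, 0]
    - [0, 0, 0]
    - [0, 0, 0]
    - [0, 0, 0]
    - [0, 0, 0]
    - [0, 0, 0]

```text
time_s: 17.4
tool_pos: [0.5531, -0.3045, 0.1402]
tool_rot: [-2.189, -2.253, -0.0]
ft_force: [-0.3, 0.6, -3.1]
gripper_width: 0.166
```

>>> step_arm:
  dp:
    - [0, 0, 2]
    - [0, 0, 4]
    - [0, 0, 6]
    - [0, 0, 8]
    - [0, 0, 10]
    - [0, 0, 12]
    - [0, 0, 14]
    - [0, 0, 16]
    - [0, 0, 18]
    - [0, 0, 18]
  rot:
    - [0, 0, 0]
    - [0, 0, 0]
    - [0, 0, 0]
    - [0, 0, 0]
    - [0, 0, 0]
    - [0, 0, 0]
    - [0, 0, 0]
    - [0, 0, 0]
    - [0, 0, 0]
    - [0, 0, 0]

```text
time_s: 18.65
tool_pos: [0.553, -0.3045, 0.1221]
tool_rot: [-2.189, -2.253, 0.0]
ft_force: [0.0, -0.5, -2.1]
gripper_width: 0.171
```

>>> step_arm:
  dp:
    - [0, 0, 0.5]
    - [0, 0, 1]
    - [0, 0, 1.5]
    - [0, 0, 2]
    - [0, 0, 2.5]
    - [0, 0, 2.5]
  rot:
    - [0, 0, 0]
    - [0, 0, 0]
    - [0, 0, 0]
    - [0, 0, 0]
    - [0, 0, 0]
    - [0, 0, 0]

```text
time_s: 19.4
tool_pos: [0.5531, -0.3045, 0.1197]
tool_rot: [-2.189, -2.253, -0.0]
ft_force: [0.8, -0.6, -3.4]
gripper_width: 0.168
```

>>> step_arm:
  dp:
    - [0, 0, 0.4]
    - [0, 0, 0.8]
    - [0, 0, 1.2]
    - [0, 0, 1.2]
  rot:
    - [0, 0, 0]
    - [0, 0, 0]
    - [0, 0, 0]
    - [0, 0, 0]

```text
time_s: 19.9
tool_pos: [0.5532, -0.3046, 0.1194]
tool_rot: [2.189, 2.253, 0.0]
ft_force: [-4.8, 2.1, 12.6]
gripper_width: 0.168
```

The flange is seated at the same height as at the grasp, 0.1194. I'll relax slightly and open.

>>> step_arm:
  dp:
    - [0, 0, -0.6]
    - [0, 0, -0.6]
    - [0, 0, -0.6]
    - [0, 0, -0.6]
    - [0, 0, -0.6]
    - [0, 0, -0.6]
    - [0, 0, -0.6]
    - [0, 0, -0.6]
  rot:
    - [0, 0, 0]
    - [0, 0, 0]
    - [0, 0, 0]
    - [0, 0, 0]
    - [0, 0, 0]
    - [0, 0, 0]
    - [0, 0, 0]
    - [0, 0, 0]
  hand: 0

```text
time_s: 20.9
tool_pos: [0.5531, -0.3046, 0.1192]
tool_rot: [-2.189, -2.253, -0.0]
ft_force: [0.6, -0.2, 1.1]
gripper_width: 1.002
```

>>> step_arm:
  dp:
    - [0, 0, -15]
    - [0, 0, -40]
    - [0, 0, -75]
    - [0, 0, -110]
    - [0, 0, -150]
    - [0, 0, -170]
    - [0, 0, -180]
    - [0, 0, -180]
    - [0, 0, -180]
  rot:
    - [0, 0, 0]
    - [0, 0, 0]
    - [0, 0, 0]
    - [0, 0, 0]
    - [0, 0, 0]
    - [0, 0, 0]
    - [0, 0, 0]
    - [0, 0, 0]
    - [0, 0, 0]

```text
time_s: 22.02
tool_pos: [0.5529, -0.3045, 0.2984]
tool_rot: [-2.189, -2.252, 0.0]
ft_force: [-0.5, 0.4, -0.7]
gripper_width: 0.999
```

Run:
```python
from h import *
s=env.state(); a,m=snap('scene','s6'); w,_=snap('wrist','w6'); print(s['tool_pos'],s['ft_force'],s['time_s'],s['gripper_width'])
o=cv2.imread('pics/s0.png'); f=lambda i:cv2.resize(i[195:285,120:240],(400,300),interpolation=2)
print(proj(m,(.5528,-.3052,.152)))
g=np.vstack([np.hstack([f(o),f(a[:,:,::-1])]),np.hstack([cv2.resize(w[:,:,::-1],(400,300)),cv2.resize(a[:,:,::-1],(400,300))])]); cv2.imwrite('pics/c6.png',g)
```

```text
[ 0.55288744 -0.30446548  0.29840667] [-0.53600641  0.38598074 -0.66446726] 22.025 0.999077797247786
(np.float64(145.34379753453302), np.float64(210.14378770530308))
```

View pics/c6.png

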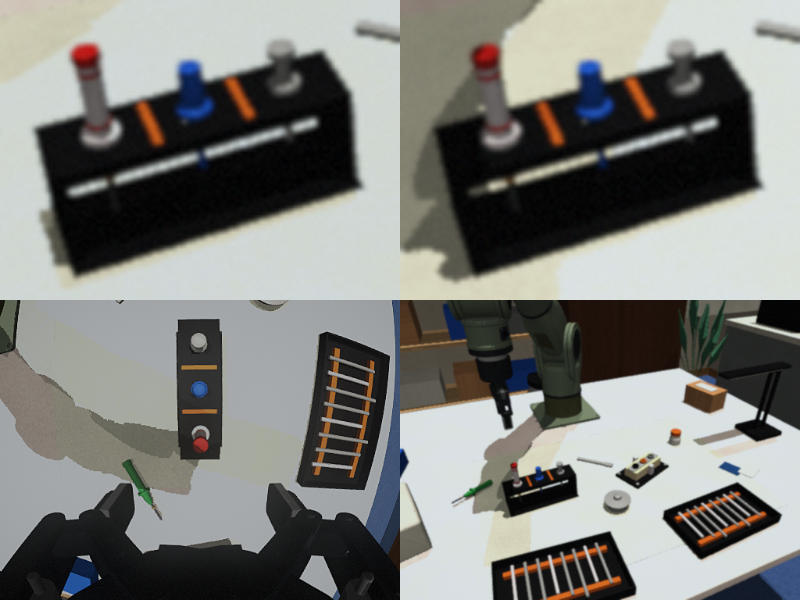

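The before and after crops match: the cap is at (86,55) before and (486,55) − 400 after. The punch is fully down, the other things haven't moved, and the gripper is clear.

```bash
python3 -c "
from bench import env; print(env.hand_in())"
```

```text
the job is handed in; nothing more can be done
None
```

I took the red-capped punch from the rack, fired it once in the orange guide on the bone block, and put it back fully down in its own hole. The job is handed in at about 22 s of the 61 s allowed.

- **Snap:** the tip met the bone about 16 mm below the guide's mouth. The net force rose about 2 N per mm to an 11 N reading, then fell to about 4.5–6 N. I stopped there and lifted. 11 N was the last reading before the drop. The true peak, which should be 12–14 N, came between readings, so I did not see it. No reading came near the 20 N limit.
- **Return:** the flange seated at the same tool height as at the grasp (0.1194 m), with a seating force of about 13–15 N on the rack.
- **Last check:** the before and after pictures show the punch as it was at the start, with the other things unmoved. The gripper is open and clear, about 18 cm above the grasp height. No check failed or disagreed.

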